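Find the card slot that still grips, with a feeler blade

TASK

Take the orange-handled feeler blade from its wooden stand and, by feel, find which of the three look-alike card slots on the green board still grips properly: in one the blade drops in without drag, one is jammed too stiff to let it in and must not be forced, and one lets it slide in against a light, springy drag. Leave the blade standing in that good slot, pushed gently fully home (the shoulders of the handle down on the connector), and let go. Leave the other things on the desk alone.

Things in the scene. Friction and masses are not known exactly. Their poses are not given: they have to be found in the camera images.
- gauge: Feeler blade, loose, about 90 g. Orange handle 40 (x) by 18 (y) by 45 (z) mm, to be gripped across its 18 mm; below it a steel blade 40 (x) by 4 (y) mm, 30 mm long, tip rounded. Origin: centre of the handle's underside (the shoulders), z up; handle z 0 to +45, blade 0 to -30 mm. It starts upright in the stand, shoulders on the stand's top, axes along the stand's within 2 mm, 0.03 rad.
- gauge_tip (a point): End of the steel blade, on its centre line, 30 mm below the gauge's origin.
- stand: Wooden stand, fixed, 70 (x) by 50 (y) by 40 (z) mm, with a slot in its top 46 mm (x) by 8 mm (y), in which the gauge stands at the start. Origin at the centre of its underside on the desk; z up.
- backplane: Green circuit board, fixed, 130 (x) by 170 (y) mm, with three black card-edge connectors, each 62 (x) by 26 (y) mm, tops level at z = 48 mm, centred at x = 0 and y = -45, 0, +45 mm. Origin: centre of its underside on the desk, z up. With the blade home in a slot the gauge's origin is 48 mm above this origin. Which slot is good, worn or stiff changes from start to start.
- slot_a (a point): Centre of the mouth of the slot at y = +45 mm, level with the connector's top. Each slot is 50 (x) by 10 (y) mm, 36 mm deep, long side along the board's x. Inside, a pair of sprung brass contacts touch at the centre plane, sloped from 4 to 16 mm down, flat below; all three slots look alike. The 4 mm blade meets them 10 to 12 mm down, has them fully spread by 19 mm, is home at 30 mm.
- slot_b (a point): The same for the middle slot, y = 0. Resistance to pushing the blade down: worn slot under 1.5 N all the way to home; good slot builds up to some 5 to 15 N on the slope, then 2 to 8 N of drag down to home; stiff slot passes 20 N before the blade is 16 mm down and rises steeply (about 35 N counts as forced).
- slot_c (a point): The same for the slot at y = -45 mm.
- good_l (a joint): Travel in m of one sprung contact of the good slot (where that slot is, it does not tell): 0 untouched, about 0.002 with the blade centred in it, 0.0045 at most. Its spring takes about 1.2 N to start and 2.4 N more per mm.
- good_r (a joint): The same for the opposite contact of the good slot.
- stiff_l (a joint): Travel in m of one contact of the stiff slot: 0 untouched; 20 N per mm. More than 0.001 means that the slot has been forced.
- stiff_r (a joint): The same for the opposite contact of the stiff slot.
- transformer: Squat black transformer with steel laminations, 78 by 70 by 67 mm, 1.1 kg, loose; bystander. Origin at the centre of its underside.
- heat_sink: Finned aluminium heat sink, 60 by 80 by 32 mm, loose; bystander. Origin at the centre of its underside.
- logic_probe: Green plastic logic probe lying along its x axis, 165 mm long, 20 mm wide, loose; bystander. Origin on its underside near the middle.
- nut_driver: Nut driver lying along its x axis, amber handle towards -x, chrome shaft, 200 mm long, loose; bystander. Origin on its underside near the middle.

How it is judged:
By the outcome, as a careful person would: the job done as asked, in the order asked, and still so for the second after the job is handed in, with the robot touching nothing.
It also fails if it takes over 54 s, if anything falls off the work surface, if the arm or the gripper's body presses on something with over 40 N, if the wrist force passes 120 N, or if a joint passes its speed limit or range.

ROBOT

A 7-joint arm with a two-finger parallel gripper is mounted at the origin on the work surface. World frame = base frame: x ahead of the robot, y to its left, z up, the work surface at z = 0. Lengths are in m, angles in rad, forces in N, time in s.
With the tool pointing down it reaches from about 0.425 to 0.95 m from the base axis. Payload 4.7 kg.
Tool frame: the origin (TCP) lies at the very end of the fingers, on their centre line; the grasp point (between the pads) lies 19 mm behind it; y points along the fingers, z is the direction in which the jaws open and shut, and the axes are right-handed (so a half turn about y gives the same grasp; the last joint's range is limited). The gripper opens to 85 mm and grips with 20 to 120 N. Pads are 22 mm wide; open, the fingers measure 114 mm over their backs; the gripper's body (76 mm by 85 mm) begins 54 mm behind the grasp point. The pads swing forward as they close: fully open they stand 13 mm farther back than shut.
Start: joints at [1.102, 0.469, -0.049, 1.532, 0.024, 1.141, -0.082], TCP at [0.287, -0.611, 0.231] pointing down, gripper open.
Joint ranges: [-2.59, 2.59], [-0.33, 1.99], [-1.39, 1.29], [0.1, 2.45], [-1.04, 4.18], [0.21, 1.99], [-2.66, 2.66]. Speed limits (rad/s): [2.57, 2.57, 3.14, 3.14, 3.14, 3.14, 3.14].

INTERFACE

Orientations are given as a rotation vector (axis times angle).
In Python, from plant import status, grab_frame, calibration, ticket gives the robot as it stands.
- The arm moves only by the tool servo_tool, never from a script. Its argument "steps" is a list of rows, each an object of numbers: "tx", "ty", "tz": the shift along the tool's x, y, z in units of 800 mm (1.0 is 800 mm); "ax", "ay", "az": the turn, a rotation vector about the tool's x, y, z in units of 0.5 rad (1.0 is 0.5 rad); "grip": the gripper command: -1 is fully open, 1 is shut, values between are in proportion. In form: [{"tx": .., "ty": .., "tz": .., "ax": .., "ay": .., "az": .., "grip": ..}, ...]. A call has 1 to 10 rows; each row is the pose to reach, as a shift and turn from the pose measured when the call began, along the tool's axes at that moment; what a row does not reach only later rows make up. A row lasts 1/10 s, in which the tool goes at most 50 mm and 8.59 degrees, less where a joint would pass 70% of its speed; a pose out of reach is approached as far as the arm can. A call with a number of a shift or a turn outside -1 to 1 is refused whole. A call with a gripper value outside its range is refused whole. The fingers move at their own pace and stop on an object; "squeeze" is the grip in N (left out, the last holds). Time passes only in rows, so rows that repeat a pose let the fingers close. It gives the time, the measured TCP pose, the force and the opening at its end, in the units of the state.
- status.observe(): the state, without advancing time (a new reading comes with each control period).
- grab_frame(name): name is "side" or "top"; returns the picture (420x560x3 uint8, blue, green, red); there is no depth.
- calibration(name): a dict with "intrinsics" (3x3 intrinsics, pixels), "distortion" ([k1, k2, p1, p2, k3] as OpenCV has them; the pictures are not rectified), "R" (3x3) and "t" (3): a world point X has camera coordinates R X + t. Camera axes: x right, y down, z forward; pixel columns grow to the right and rows downward; lengths in m; the calibration is good to about 2 mm. A picture is of the moment at which its call begins. calibration takes no time and is no camera call.
- ticket.job_done(): hands the job in, once; it reports no verdict.
The state is a dict: "t": time; "joints": joint angles; "joint_velocities": joint speeds; "tau": joint torques, N m; "tcp_pos": TCP position; "tcp_rot": TCP orientation; "force": force on the tool from outside, world axes, zero at the start; "moment": the same for the moment, N m; "gripper_width": finger opening in m.
Only numpy, scipy, OpenCV 4.12 (cv2) and the standard library are available. Lean on these libraries where they do the work, as an engineer would, in place of code of your own. Each camera call takes 0.05 s, during which the arm holds its last target.

## Working session

There is one attempt and no reset: what is moved stays moved. The work goes in short steps, Python scripts to look and compute and a tool call to move; the robot and the scene stay as the last step left them, time stands still between calls to the robot, and variables do not carry over. Pictures are saved under pics/ and viewed, and the job is handed in when it is done.

Besides the shell and the picture viewer there is one more tool, called after "Request:" by a JSON object that holds its "fn" and its "kwargs", one argument or row to a line. servo_tool: Moves the arm, as the interface text tells. Its arguments: {"type":"object","properties":{"steps":{"type":"array"},"squeeze":{"type":"number"}},"required":["steps"]}

```bash
mkdir -p pics
python3 - <<'E'
from plant import status, grab_frame, calibration, ticket
import cv2
s=status.observe()
for k,v in s.items(): print(k,v)
for n in("side","top"):
    c=calibration(n); print(n,c)
    cv2.imwrite(f"pics/{n}0.png",grab_frame(n))
E
```

```text
t 0.0
joints [ 1.10208202  0.46946896 -0.04860973  1.53371192  0.02411676  1.14099107
 -0.0822901 ]
joint_velocities [ 2.14781030e-03 -1.37093546e-03  7.06934747e-04  1.16499120e-03
  9.92446773e-05  1.38896489e-03 -8.10497132e-05]
tau [-4.05785777e-04 -5.10298955e+01 -4.67810046e-02 -2.37710792e+01
  1.07214146e-02  7.56340771e-03 -1.02401057e-05]
tcp_pos [ 0.28715685 -0.61021884  0.2302353 ]
tcp_rot [-0.44272072  1.97998906 -1.97608665]
force [-0.04919594 -0.54341801 -0.08792825]
moment [ 0.00245602 -0.02063552  0.04776546]
gripper_width 0.08496839229910184
side {'intrinsics': array([[402.62539539,   0.        , 269.25079194],
       [  0.        , 402.62539539, 204.42734994],
       [  0.        ,   0.        ,   1.        ]]), 'distortion': array([-0.02719485,  0.        ,  0.        ,  0.        ,  0.        ]), 'R': array([[ 0.99757142, -0.06962885, -0.00175503],
       [-0.04913059, -0.6855856 , -0.72633227],
       [ 0.04937045,  0.72465455, -0.68734151]]), 't': array([-0.60336397,  0.15174238,  0.83143545])}
top {'intrinsics': array([[380.73518503,   0.        , 282.28898961],
       [  0.        , 380.73518503, 206.18895548],
       [  0.        ,   0.        ,   1.        ]]), 'distortion': array([-0.07290589,  0.        ,  0.        ,  0.        ,  0.        ]), 'R': array([[-2.48378091e-02, -9.99691308e-01,  6.09273031e-04],
       [-9.82224028e-01,  2.42903846e-02, -1.86134188e-01],
       [ 1.86061930e-01, -5.22160804e-03, -9.82524144e-01]]), 't': array([0.11621403, 0.61801525, 0.6639621 ])}
```

View pics/side0.png

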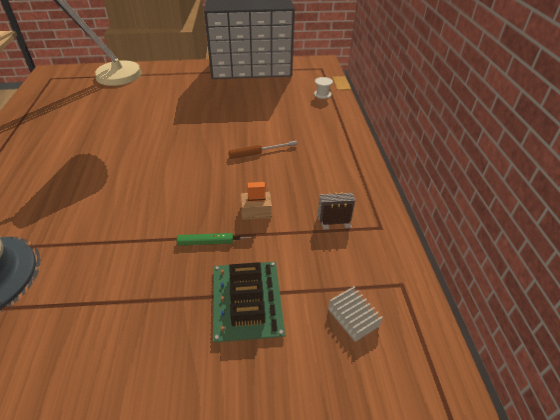

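View pics/top0.png

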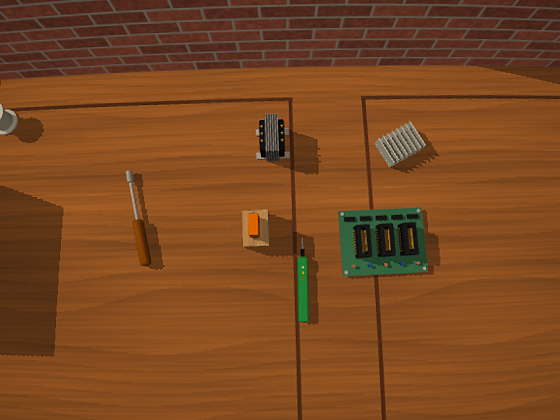

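The side picture shows the stand with the orange handle at (257,195) and the board at (247,300). The top picture shows the stand at (256,228) and the board at (383,241). I'll enlarge both.

Run:
```python
import cv2,numpy as np
a=cv2.imread("pics/top0.png");b=cv2.imread("pics/side0.png")
def crop(im,x,y,w,h,s): return cv2.resize(im[y:y+h,x:x+w],None,fx=s,fy=s,interpolation=cv2.INTER_CUBIC)
cv2.imwrite("pics/tb.png",crop(a,332,200,100,80,8))
cv2.imwrite("pics/ts.png",crop(a,232,198,50,50,10))
cv2.imwrite("pics/sb.png",crop(b,202,254,90,90,6))
cv2.imwrite("pics/ss.png",crop(b,232,176,50,50,10))
```

```text
(no output)
```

View pics/tb.png

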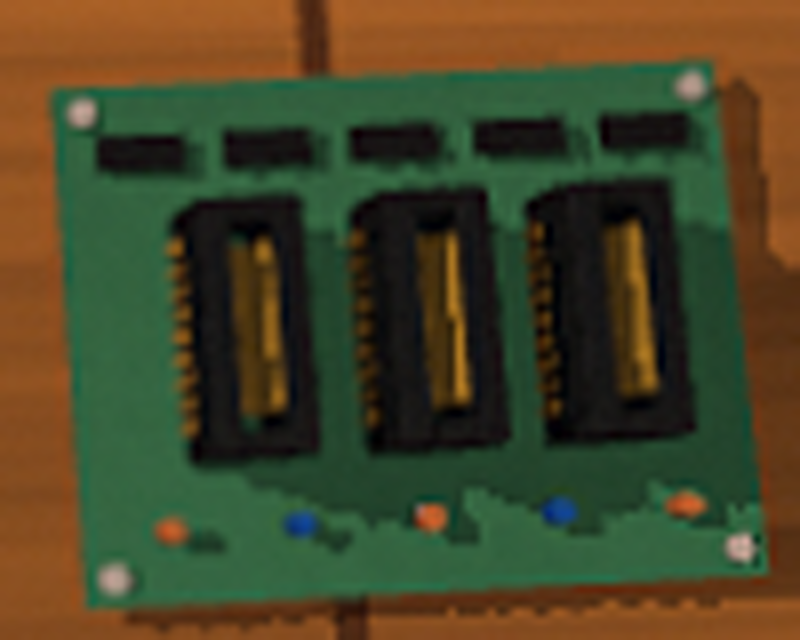

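View pics/ts.png

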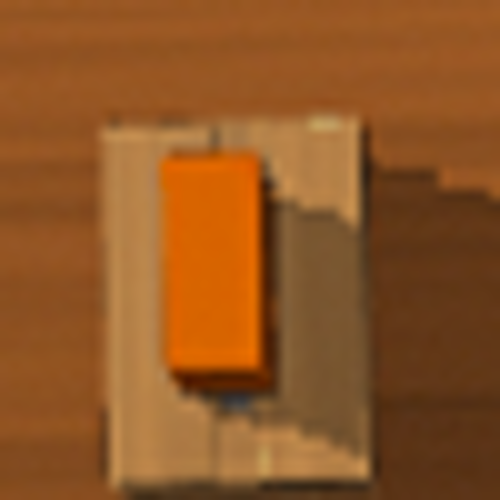

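View pics/sb.png

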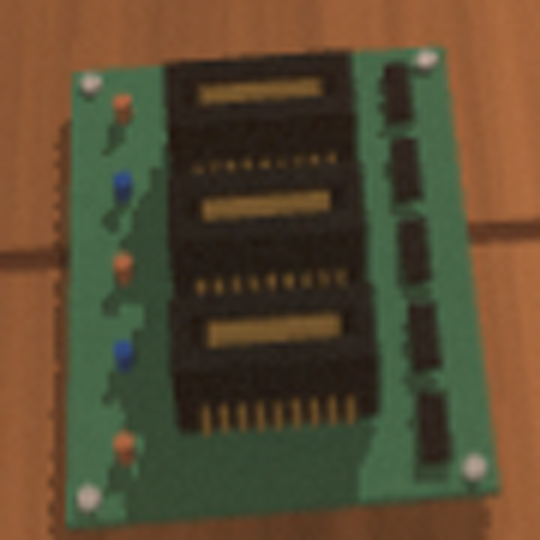

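View pics/ss.png

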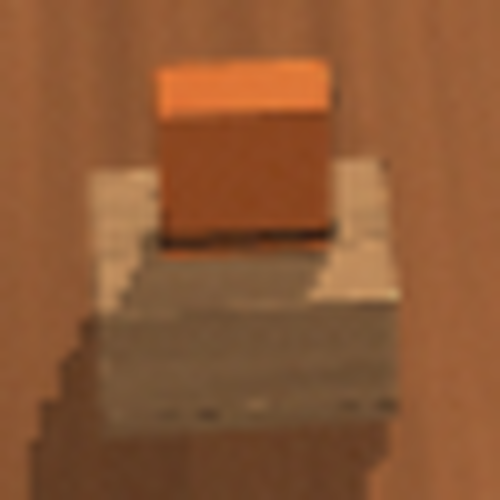

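```bash
cat > h.py <<'E'
import numpy as np,cv2
from scipy.spatial.transform import Rotation as Ro
from plant import calibration
C={n:calibration(n) for n in("side","top")}
def ray(n,uv):
    c=C[n]; p=cv2.undistortPoints(np.array([[uv]],float),c["intrinsics"],np.array(c["distortion"]))[0,0]
    d=c["R"].T@np.array([p[0],p[1],1]); o=-c["R"].T@c["t"]; return o,d
def atz(n,uv,z):
    o,d=ray(n,uv); return o+d*(z-o[2])/d[2]
def proj(n,P):
    c=C[n]; r,_=cv2.Rodrigues(c["R"]); return cv2.projectPoints(np.array(P,float).reshape(-1,3),r,c["t"],c["intrinsics"],np.array(c["distortion"]))[0][:,0]
def g(im,x,y,w,h,s,gam=.45):
    i=cv2.resize(im[y:y+h,x:x+w],None,fx=s,fy=s,interpolation=cv2.INTER_CUBIC)
    return (255*(i/255.)**gam).astype('uint8')
E
python3 - <<'E'
from h import *
a=cv2.imread("pics/top0.png");b=cv2.imread("pics/side0.png")
cv2.imwrite("pics/tb2.png",g(a,348,218,76,44,10))
cv2.imwrite("pics/sb2.png",g(b,222,258,50,72,8))
E
```

```text
(no output)
```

View pics/tb2.png

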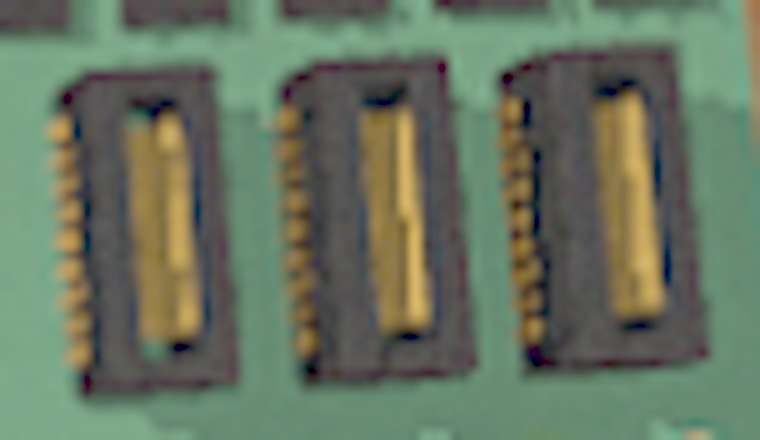

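View pics/sb2.png

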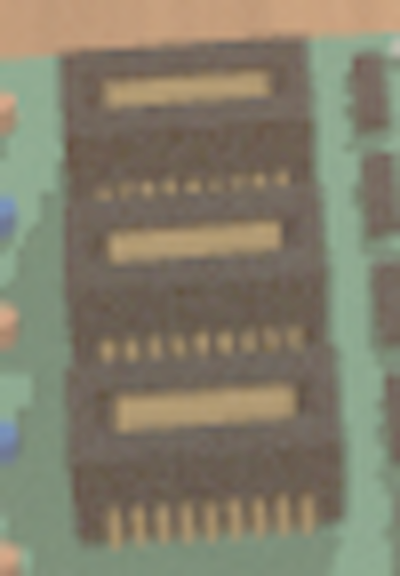

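```bash
cat > fit.py <<'E'
from h import *
from scipy.optimize import least_squares
def o(p,off,s): return [(p[0]+.5)/s-.5+off[0],(p[1]+.5)/s-.5+off[1]]
T=lambda p:o(p,(348,218),10); S=lambda p:o(p,(222,258),8); TB=lambda p:o(p,(332,200),8); SB=lambda p:o(p,(202,254),6)
H=48;L=[]
for (y,tr,br) in((45,(212,70),(238,385)),(0,(445,60),(475,372)),(-45,(675,48),(706,356))):
    L+=[("top",T(tr),(31,y-13,H)),("top",T(br),(-31,y-13,H))]
for (y,l) in((45,[(62,52),(305,38),(65,138),(312,118)]),(0,[(68,200),(322,180),None,None]),(-45,[(72,368),(335,345),(75,465),(342,438)])):
    for p,q in zip(l,((-31,13),(31,13),(-31,-13),(31,-13))):
        if p: L.append(("side",S(p),(q[0],y+q[1],H)))
for p,q in zip([(52,90),(712,62),(768,574),(88,606)],((65,85),(65,-85),(-65,-85),(-65,85))): L.append(("top",TB(p),(*q,None)))
for p,q in zip([(72,72),(440,48),(497,492),(68,525)],((-65,85),(65,85),(65,-85),(-65,-85))): L.append(("side",SB(p),(*q,None)))
def world(v,q):
    c,s=np.cos(v[2]),np.sin(v[2]); z=v[3]*1000 if q[2] is None else q[2]
    return [v[0]+(c*q[0]-s*q[1])/1e3,v[1]+(s*q[0]+c*q[1])/1e3,z/1e3]
def run(L,v0):
    def res(v): return np.concatenate([proj(n,world(v,q))[0]-p for n,p,q in L])
    r=least_squares(res,v0,loss='soft_l1'); return r.x,res(r.x).reshape(-1,2)
if __name__=="__main__":
    for sub in("both","top","side"):
        LL=[l for l in L if sub in("both",l[0])]
        x,r=run(LL,[.56,-.17,0,.004]); print(sub,x.round(4))
        if sub=="both":
            for l,e in zip(LL,r): print(l[0],l[2],e.round(2))
    # handle / stand : handle top z 85, stand top 40
    ts=lambda p:o(p,(232,198),10); ss=lambda p:o(p,(232,176),10)
    G=[("top",ts(p),q) for p,q in zip([(160,152),(262,152),(265,372),(168,372)],((20,9,85),(20,-9,85),(-20,-9,85),(-20,9,85)))]
    G+=[("side",ss(p),q) for p,q in zip([(158,65),(332,60),(158,112),(332,112),(160,240),(333,235)],((-20,9,85),(20,9,85),(-20,-9,85),(20,-9,85),(-20,-9,40),(20,-9,40)))]
    D=[("top",ts(p),q) for p,q in zip([(100,125),(360,118),(372,485),(108,487)],((35,25,40),(35,-25,40),(-35,-25,40),(-35,25,40)))]
    D+=[("side",ss(p),q) for p,q in zip([(90,170),(388,158),(100,315),(398,300)],((-35,25,40),(35,25,40),(-35,-25,40),(35,-25,40)))]
    for nm,M in(("gauge",G),("stand",D)):
        for sub in("both","top","side"):
            LL=[l for l in M if sub in("both",l[0])]
            x,r=run(LL,[.56,.15,0,0]); print(nm,sub,x[:3].round(4),np.abs(r).max().round(2), r.round(1).tolist() if sub=="both" else "")
E
python3 fit.py
```

```text
both [ 0.5541 -0.0966  0.019   0.0127]
top (31, 32, 48) [ 0.12 -0.92]
top (-31, 32, 48) [0.24 0.1 ]
top (31, -13, 48) [-0.   -0.97]
top (-31, -13, 48) [0.04 0.23]
top (31, -58, 48) [-0.04 -0.83]
top (-31, -58, 48) [0.22 0.64]
side (-31, 58, 48) [-0.47  0.07]
side (31, 58, 48) [ 0.41 -0.39]
side (-31, 32, 48) [-0.63 -0.04]
side (31, 32, 48) [0.5  0.15]
side (-31, 13, 48) [-0.83  0.32]
side (31, 13, 48) [-0.01  0.42]
side (-31, -32, 48) [-0.9  -0.29]
side (31, -32, 48) [ 0.22 -0.02]
side (-31, -58, 48) [-1.    0.19]
side (31, -58, 48) [0.5  0.83]
top (65, 85, None) [-0.58 -0.22]
top (65, -85, None) [-0.27 -0.35]
top (-65, -85, None) [-0.37  0.14]
top (-65, 85, None) [-0.53  0.58]
side (-65, 85, None) [-0.1   0.03]
side (65, 85, None) [ 0.69 -0.37]
side (65, -85, None) [ 0.61 -0.22]
side (-65, -85, None) [-0.42  0.21]
top [ 0.5538 -0.0966  0.0182  0.0145]
side [ 0.5543 -0.0962  0.0203  0.0117]
gauge both [ 0.5851  0.1556 -0.0091] 2.43 [[0.0, -0.1], [-0.3, -0.2], [-0.5, -0.3], [-0.8, -0.2], [-0.5, 0.2], [-0.4, -0.0], [-0.3, 0.6], [-0.0, -0.1], [0.2, 2.4], [0.1, 2.2]]
gauge top [0.5847 0.1549 0.0073] 0.23 
gauge side [ 0.5857  0.1579 -0.0569] 1.79 
stand both [0.5837 0.1546 0.0057] 0.75 [[0.1, -0.1], [-0.1, -0.1], [-0.5, -0.8], [-0.2, -0.2], [-0.1, 0.5], [-0.6, 0.2], [-0.6, 0.4], [0.0, 0.3]]
stand top [0.5831 0.1542 0.0079] 0.51 
stand side [ 0.5845  0.1557 -0.0015] 0.32
```

```bash
cat > mv.py <<'E'
import sys
from h import *
from plant import status
def goal(x,y,z,yaw):
    s=status.observe(); R=Ro.from_rotvec(s["tcp_rot"]); p=np.array(s["tcp_pos"])
    d=R.inv().apply(np.array([x,y,z])-p)/.8
    best=None
    for sg in(1,-1):
        Z=sg*np.array([-np.sin(yaw),np.cos(yaw),0]);Y=np.array([0,0,-1.]);X=np.cross(Y,Z)
        rv=(R.inv()*Ro.from_matrix(np.c_[X,Y,Z])).as_rotvec()
        if best is None or np.linalg.norm(rv)<np.linalg.norm(best): best=rv
    print("t",round(s["t"],2),"p",p.round(4),"F",np.round(s["force"],2),"M",np.round(s["moment"],3),"w",round(s["gripper_width"],4),"j",np.round(s["joints"],2))
    Rm=R.as_matrix(); print("yaw",round(np.arctan2(-Rm[0,2],Rm[1,2]),4),"toolY",Rm[:,1].round(4))
    print("shift",d.round(5),"turn",(best/.5).round(4))
if __name__=="__main__": goal(*map(float,sys.argv[1:]))
E
python3 mv.py .585 .1555 .20 .006
```

```text
t 0.1 p [ 0.2872 -0.6103  0.2304] F [ 0.27 -0.43 -0.07] M [0.007 0.019 0.011] w 0.0851 j [ 1.1   0.47 -0.05  1.53  0.02  1.14 -0.08]
yaw -2.7018 toolY [-8.0e-04  1.6e-03 -1.0e+00]
shift [-0.74438  0.03917 -0.70759] turn [3.400e-03 8.676e-01 8.000e-04]
```

Request:
{"fn": "servo_tool", "kwargs": {
  "steps": [
    {"tx": -0.744,"ty": 0.039,"tz": -0.708,"ay": 0.868,"grip": -1},
    {"tx": -0.744,"ty": 0.039,"tz": -0.708,"ay": 0.868,"grip": -1},
    {"tx": -0.744,"ty": 0.039,"tz": -0.708,"ay": 0.868,"grip": -1},
    {"tx": -0.744,"ty": 0.039,"tz": -0.708,"ay": 0.868,"grip": -1},
    {"tx": -0.744,"ty": 0.039,"tz": -0.708,"ay": 0.868,"grip": -1},
    {"tx": -0.744,"ty": 0.039,"tz": -0.708,"ay": 0.868,"grip": -1},
    {"tx": -0.744,"ty": 0.039,"tz": -0.708,"ay": 0.868,"grip": -1},
    {"tx": -0.744,"ty": 0.039,"tz": -0.708,"ay": 0.868,"grip": -1},
    {"tx": -0.744,"ty": 0.039,"tz": -0.708,"ay": 0.868,"grip": -1},
    {"tx": -0.744,"ty": 0.039,"tz": -0.708,"ay": 0.868,"grip": -1}
  ]
}}

```text
$.steps[0]: bad value
```

```bash
python3 mv.py .585 .1555 .15 .006
```

```text
t 0.1 p [ 0.2872 -0.6103  0.2304] F [ 0.27 -0.43 -0.07] M [0.007 0.019 0.011] w 0.0851 j [ 1.1   0.47 -0.05  1.53  0.02  1.14 -0.08]
yaw -2.7018 toolY [-8.0e-04  1.6e-03 -1.0e+00]
shift [-0.74439  0.10167 -0.70748] turn [3.400e-03 8.676e-01 8.000e-04]
```

Request:
{"fn": "servo_tool", "kwargs": {
  "steps": [
    {"tx": -0.744,"ty": 0.05,"tz": -0.708,"ax": 0,"ay": 0.868,"az": 0,"grip": -1},
    {"tx": -0.744,"ty": 0.05,"tz": -0.708,"ax": 0,"ay": 0.868,"az": 0,"grip": -1},
    {"tx": -0.744,"ty": 0.05,"tz": -0.708,"ax": 0,"ay": 0.868,"az": 0,"grip": -1},
    {"tx": -0.744,"ty": 0.05,"tz": -0.708,"ax": 0,"ay": 0.868,"az": 0,"grip": -1},
    {"tx": -0.744,"ty": 0.05,"tz": -0.708,"ax": 0,"ay": 0.868,"az": 0,"grip": -1},
    {"tx": -0.744,"ty": 0.05,"tz": -0.708,"ax": 0,"ay": 0.868,"az": 0,"grip": -1},
    {"tx": -0.744,"ty": 0.05,"tz": -0.708,"ax": 0,"ay": 0.868,"az": 0,"grip": -1},
    {"tx": -0.744,"ty": 0.05,"tz": -0.708,"ax": 0,"ay": 0.868,"az": 0,"grip": -1},
    {"tx": -0.744,"ty": 0.05,"tz": -0.708,"ax": 0,"ay": 0.868,"az": 0,"grip": -1},
    {"tx": -0.744,"ty": 0.05,"tz": -0.708,"ax": 0,"ay": 0.868,"az": 0,"grip": -1}
  ]
}}

```text
t: 1.1
tcp_pos: [0.4681, -0.1432, 0.2069]
tcp_rot: [-0.007, 2.221, -2.217]
force: [-0.3, -0.5, 0.1]
gripper_width: 0.0852
```

```bash
python3 mv.py .585 .1555 .15 .006
```

```text
t 1.1 p [ 0.4681 -0.1432  0.2069] F [-0.33 -0.51  0.14] M [ 0.016 -0.009 -0.041] w 0.0852 j [ 0.4   0.2  -0.21  1.98  0.05  0.96 -1.41]
yaw -3.1359 toolY [-9.0e-04  1.4e-03 -1.0e+00]
shift [-0.14834  0.0715  -0.37241] turn [ 0.0029 -0.0007  0.0017]
```

Request:
{"fn": "servo_tool", "kwargs": {
  "steps": [
    {"tx": -0.148,"ty": 0.0715,"tz": -0.372,"ax": 0.003,"ay": 0,"az": 0.002,"grip": -1},
    {"tx": -0.148,"ty": 0.0715,"tz": -0.372,"ax": 0.003,"ay": 0,"az": 0.002,"grip": -1},
    {"tx": -0.148,"ty": 0.0715,"tz": -0.372,"ax": 0.003,"ay": 0,"az": 0.002,"grip": -1},
    {"tx": -0.148,"ty": 0.0715,"tz": -0.372,"ax": 0.003,"ay": 0,"az": 0.002,"grip": -1},
    {"tx": -0.148,"ty": 0.0715,"tz": -0.372,"ax": 0.003,"ay": 0,"az": 0.002,"grip": -1},
    {"tx": -0.148,"ty": 0.0715,"tz": -0.372,"ax": 0.003,"ay": 0,"az": 0.002,"grip": -1},
    {"tx": -0.148,"ty": 0.0715,"tz": -0.372,"ax": 0.003,"ay": 0,"az": 0.002,"grip": -1},
    {"tx": -0.148,"ty": 0.0715,"tz": -0.372,"ax": 0.003,"ay": 0,"az": 0.002,"grip": -1}
  ]
}}

```text
t: 1.9
tcp_pos: [0.5843, 0.1609, 0.1487]
tcp_rot: [-0.016, 2.219, -2.213]
force: [-1.1, 0.3, 0.2]
gripper_width: 0.0851
```

```bash
python3 mv.py .585 .1555 .047 .006
python3 - <<'E'
from h import *
from plant import grab_frame
b=grab_frame("side");cv2.imwrite("pics/s1.png",g(b,200,100,120,120,5,.8))
E
```

```text
t 1.9 p [0.5843 0.1609 0.1487] F [-1.08  0.26  0.17] M [ 0.003  0.068 -0.074] w 0.0851 j [-0.1   0.46 -0.32  1.77  0.17  0.93 -2.05]
yaw -3.1286 toolY [-0.0016  0.0028 -1.    ]
shift [-0.00104  0.12709  0.00706] turn [0.0057 0.0139 0.0031]
```

View pics/s1.png

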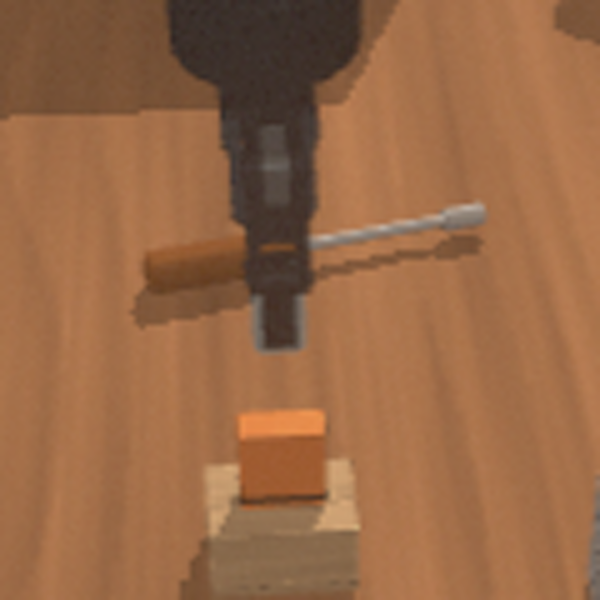

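The side picture shows the fingers at crop column 278 and the handle at 283, about 1 px apart, so they line up. I'll descend.

Request:
{"fn": "servo_tool", "kwargs": {
  "steps": [
    {"tx": -0.001,"ty": 0.04,"tz": 0.007,"ax": 0.006,"ay": 0.014,"az": 0.003,"grip": -1},
    {"tx": -0.001,"ty": 0.08,"tz": 0.007,"ax": 0.006,"ay": 0.014,"az": 0.003,"grip": -1},
    {"tx": -0.001,"ty": 0.11,"tz": 0.007,"ax": 0.006,"ay": 0.014,"az": 0.003,"grip": -1},
    {"tx": -0.001,"ty": 0.127,"tz": 0.007,"ax": 0.006,"ay": 0.014,"az": 0.003,"grip": -1},
    {"tx": -0.001,"ty": 0.127,"tz": 0.007,"ax": 0.006,"ay": 0.014,"az": 0.003,"grip": -1}
  ]
}}

```text
t: 2.45
tcp_pos: [0.5835, 0.1502, 0.0456]
tcp_rot: [0.006, -2.215, 2.225]
force: [0.3, 0.2, -0.2]
gripper_width: 0.0852
```

```bash
python3 mv.py .585 .1555 .047 .006
```

```text
t 2.45 p [0.5835 0.1502 0.0456] F [ 0.3   0.21 -0.24] M [-0.002  0.007  0.001] w 0.0852 j [-0.12  0.59 -0.28  1.85  0.23  0.74 -2.09]
yaw -3.1404 toolY [-0.004  -0.0044 -1.    ]
shift [-0.00193 -0.00173 -0.00667] turn [-0.0088 -0.0096  0.0081]
```

Request:
{"fn": "servo_tool", "kwargs": {
  "steps": [
    {"tx": -0.002,"ty": -0.0015,"tz": -0.0065,"ax": -0.009,"ay": -0.01,"az": 0.008,"grip": -1},
    {"tx": -0.002,"ty": -0.0015,"tz": -0.0065,"ax": -0.009,"ay": -0.01,"az": 0.008,"grip": -1},
    {"tx": -0.002,"ty": -0.0015,"tz": -0.0065,"ax": -0.009,"ay": -0.01,"az": 0.008,"grip": -1}
  ]
}}

```text
t: 2.75
tcp_pos: [0.5859, 0.1557, 0.0482]
tcp_rot: [-0.004, 2.218, -2.216]
force: [-0.4, 0.3, -0.0]
gripper_width: 0.0855
```

```bash
python3 mv.py .585 .1555 .047 .006
```

```text
t 2.75 p [0.5859 0.1557 0.0482] F [-0.35  0.31 -0.03] M [-0.011  0.011  0.006] w 0.0855 j [-0.12  0.58 -0.28  1.84  0.23  0.74 -2.09]
yaw -3.1353 toolY [ 2.3e-03  8.0e-04 -1.0e+00]
shift [0.00116 0.00149 0.00028] turn [ 0.0016  0.0005 -0.0047]
```

Well placed. I'll close gently, then see where the jaws centre.

Request:
{"fn": "servo_tool", "kwargs": {
  "squeeze": 50,
  "steps": [
    {"tx": 0.001,"ty": 0.001,"tz": 0,"ax": 0,"ay": 0,"az": -0.004,"grip": 1},
    {"tx": 0.001,"ty": 0.001,"tz": 0,"ax": 0,"ay": 0,"az": -0.004,"grip": 1},
    {"tx": 0.001,"ty": 0.001,"tz": 0,"ax": 0,"ay": 0,"az": -0.004,"grip": 1},
    {"tx": 0.001,"ty": 0.001,"tz": 0,"ax": 0,"ay": 0,"az": -0.004,"grip": 1},
    {"tx": 0.001,"ty": 0.001,"tz": 0,"ax": 0,"ay": 0,"az": -0.004,"grip": 1},
    {"tx": 0.001,"ty": 0.001,"tz": 0,"ax": 0,"ay": 0,"az": -0.004,"grip": 1},
    {"tx": 0.001,"ty": 0.001,"tz": 0,"ax": 0,"ay": 0,"az": -0.004,"grip": 1},
    {"tx": 0.001,"ty": 0.001,"tz": 0,"ax": 0,"ay": 0,"az": -0.004,"grip": 1}
  ]
}}

```text
t: 3.55
tcp_pos: [0.5853, 0.1558, 0.0475]
tcp_rot: [-0.006, 2.219, -2.217]
force: [0.0, 0.2, 1.4]
gripper_width: 0.0178
```

```bash
python3 mv.py .585 .1555 .147 .006
```

```text
t 3.55 p [0.5853 0.1558 0.0475] F [0.01 0.18 1.41] M [ 0.053 -0.014 -0.045] w 0.0178 j [-0.12  0.59 -0.28  1.85  0.23  0.74 -2.09]
yaw -3.1353 toolY [ 7.e-04  1.e-03 -1.e+00]
shift [ 0.0003  -0.12432  0.00026] turn [ 0.0019  0.0006 -0.0015]
```

Request:
{"fn": "servo_tool", "kwargs": {
  "squeeze": 80,
  "steps": [
    {"tx": 0,"ty": 0,"tz": 0,"ax": 0,"ay": 0,"az": 0,"grip": 1},
    {"tx": 0,"ty": -0.02,"tz": 0,"ax": 0,"ay": 0,"az": 0,"grip": 1},
    {"tx": 0,"ty": -0.05,"tz": 0,"ax": 0,"ay": 0,"az": 0,"grip": 1},
    {"tx": 0,"ty": -0.08,"tz": 0,"ax": 0,"ay": 0,"az": 0,"grip": 1},
    {"tx": 0,"ty": -0.11,"tz": 0,"ax": 0,"ay": 0,"az": 0,"grip": 1},
    {"tx": 0,"ty": -0.124,"tz": 0,"ax": 0,"ay": 0,"az": 0,"grip": 1},
    {"tx": 0,"ty": -0.124,"tz": 0,"ax": 0,"ay": 0,"az": 0,"grip": 1},
    {"tx": 0,"ty": -0.124,"tz": 0,"ax": 0,"ay": 0,"az": 0,"grip": 1}
  ]
}}

```text
t: 4.35
tcp_pos: [0.5846, 0.1554, 0.1461]
tcp_rot: [-0.007, 2.219, -2.218]
force: [-0.6, -0.3, -1.8]
gripper_width: 0.0172
```

```bash
python3 mv.py .5541 -.0966 .15 .019
python3 - <<'E'
from h import *
from plant import grab_frame
b=grab_frame("side");cv2.imwrite("pics/s2.png",g(b,220,110,80,100,6,.7))
E
```

```text
t 4.35 p [0.5846 0.1554 0.1461] F [-0.58 -0.26 -1.77] M [-0.025 -0.035  0.01 ] w 0.0172 j [-0.09  0.46 -0.32  1.78  0.17  0.93 -2.05]
yaw -3.1354 toolY [-4.e-04  4.e-04 -1.e+00]
shift [ 0.04014 -0.00494  0.3147 ] turn [ 0.0009 -0.0256  0.0008]
```

View pics/s2.png

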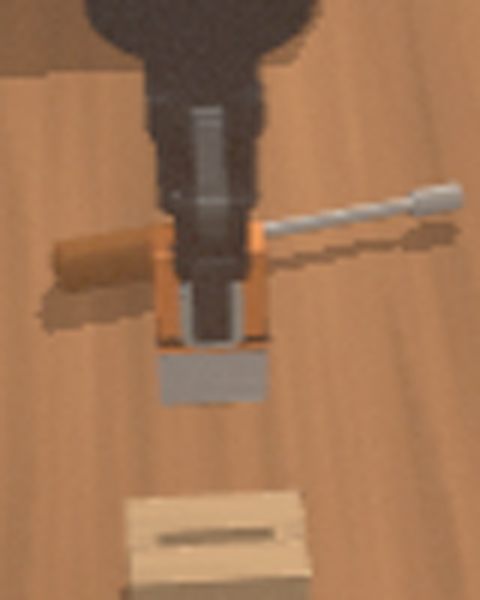

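The gauge hangs upright and centred in the jaws: handle at crop columns 157–270, fingers at 212. Next I go to the first slot, nearest the stand.

```bash
python3 mv.py .5532 -.0516 .13 .019
```

```text
t 4.4 p [0.5843 0.1553 0.1455] F [-0.12  1.12 -1.74] M [ 0.005  0.013 -0.007] w 0.017 j [-0.09  0.46 -0.32  1.78  0.17  0.93 -2.05]
yaw -3.1353 toolY [-1.5e-03  2.0e-04 -1.0e+00]
shift [0.0405  0.01944 0.25838] turn [ 0.0004 -0.0254  0.0031]
```

Request:
{"fn": "servo_tool", "kwargs": {
  "steps": [
    {"tx": 0.01,"ty": 0,"tz": 0.05,"ax": 0,"ay": -0.005,"az": 0.003,"grip": 1},
    {"tx": 0.016,"ty": 0,"tz": 0.1,"ax": 0,"ay": -0.01,"az": 0.003,"grip": 1},
    {"tx": 0.024,"ty": 0,"tz": 0.15,"ax": 0,"ay": -0.015,"az": 0.003,"grip": 1},
    {"tx": 0.032,"ty": 0,"tz": 0.2,"ax": 0,"ay": -0.02,"az": 0.003,"grip": 1},
    {"tx": 0.0405,"ty": 0.01,"tz": 0.24,"ax": 0,"ay": -0.0255,"az": 0.003,"grip": 1},
    {"tx": 0.0405,"ty": 0.0195,"tz": 0.2585,"ax": 0,"ay": -0.0255,"az": 0.003,"grip": 1},
    {"tx": 0.0405,"ty": 0.0195,"tz": 0.2585,"ax": 0,"ay": -0.0255,"az": 0.003,"grip": 1},
    {"tx": 0.0405,"ty": 0.0195,"tz": 0.2585,"ax": 0,"ay": -0.0255,"az": 0.003,"grip": 1},
    {"tx": 0.0405,"ty": 0.0195,"tz": 0.2585,"ax": 0,"ay": -0.0255,"az": 0.003,"grip": 1}
  ]
}}

```text
t: 5.3
tcp_pos: [0.5537, -0.049, 0.13]
tcp_rot: [-0.025, 2.212, -2.208]
force: [-0.4, 0.1, -1.3]
gripper_width: 0.0174
```

```bash
python3 mv.py .5532 -.0516 .0945 .019;python3 - <<'E'
from h import *
from plant import grab_frame
b=grab_frame("side");cv2.imwrite("pics/s3.png",g(b,200,200,100,100,6,.6))
b=grab_frame("top");cv2.imwrite("pics/t3.png",g(b,310,180,100,100,6,.6))
E
```

```text
t 5.3 p [ 0.5537 -0.049   0.13  ] F [-0.42  0.07 -1.32] M [ 0.01  -0.008 -0.023] w 0.0174 j [ 0.24  0.41 -0.28  1.91  0.15  0.85 -1.67]
yaw -3.119 toolY [ 3.0e-04  1.6e-03 -1.0e+00]
shift [0.00077 0.04436 0.00325] turn [ 0.0033  0.0072 -0.0007]
```

View pics/s3.png

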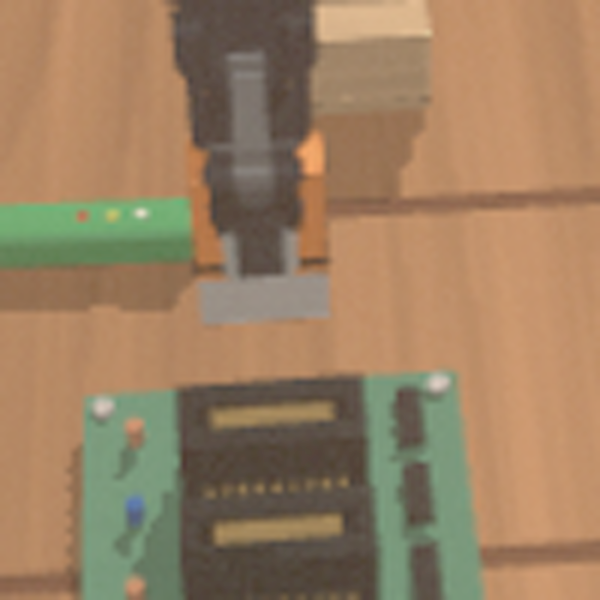

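View pics/t3.png

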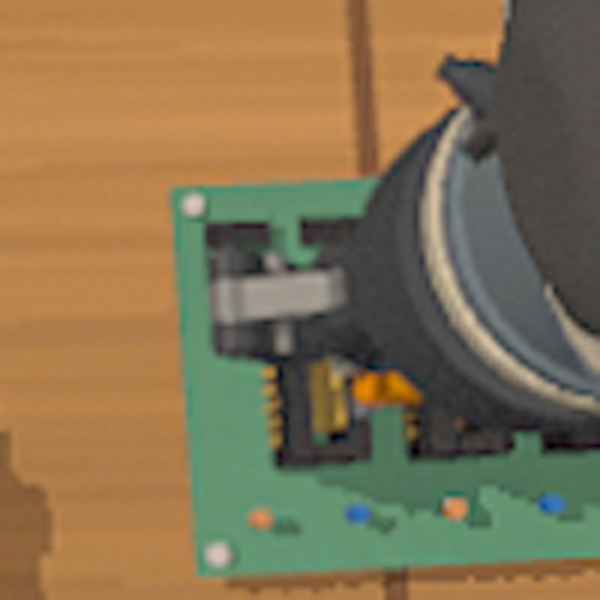

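```bash
python3 - <<'E'
from h import *
from plant import status
s=status.observe();p=s["tcp_pos"];print(p)
R=Ro.from_rotvec(s["tcp_rot"])
for sx in(-.02,.02): print(proj("side",p+R.apply([-sx,.0375,.002])))
o=[((203+.5)/6-.5+200,(323+.5)/6-.5+200),((330+.5)/6-.5+200,(316+.5)/6-.5+200)]
print(o)
E
python3 mv.py .5532 -.0516 .095 .019
```

```text
[ 0.5537064  -0.04951887  0.13022161]
[[233.38377458 254.31093383]]
[[254.61819973 252.77535979]]
[(233.41666666666666, 253.41666666666666), (254.58333333333334, 252.25)]
t 5.4 p [ 0.5537 -0.0495  0.1302] F [-0.02  0.34 -0.66] M [ 0.005 -0.006  0.002] w 0.0178 j [ 0.24  0.4  -0.28  1.91  0.15  0.85 -1.67]
yaw -3.1194 toolY [ 6.0e-04  1.1e-03 -1.0e+00]
shift [0.00072 0.04402 0.00263] turn [ 0.0021  0.0065 -0.0013]
```

Request:
{"fn": "servo_tool", "kwargs": {
  "steps": [
    {"tx": 0.0007,"ty": 0.02,"tz": 0.0026,"ax": 0.002,"ay": 0.0065,"az": -0.001,"grip": 1},
    {"tx": 0.0007,"ty": 0.04,"tz": 0.0026,"ax": 0.002,"ay": 0.0065,"az": -0.001,"grip": 1},
    {"tx": 0.0007,"ty": 0.044,"tz": 0.0026,"ax": 0.002,"ay": 0.0065,"az": -0.001,"grip": 1},
    {"tx": 0.0007,"ty": 0.044,"tz": 0.0026,"ax": 0.002,"ay": 0.0065,"az": -0.001,"grip": 1},
    {"tx": 0.0007,"ty": 0.044,"tz": 0.0026,"ax": 0.002,"ay": 0.0065,"az": -0.001,"grip": 1},
    {"tx": 0.0007,"ty": 0.044,"tz": 0.0026,"ax": 0.002,"ay": 0.0065,"az": -0.001,"grip": 1}
  ]
}}

```text
t: 6.0
tcp_pos: [0.5539, -0.0514, 0.0959]
tcp_rot: [-0.019, 2.211, -2.211]
force: [-0.0, 0.4, -1.1]
gripper_width: 0.017
```

```bash
python3 mv.py .5532 -.0516 .0795 .019
```

```text
t 6.0 p [ 0.5539 -0.0514  0.0959] F [-0.01  0.43 -1.12] M [-0.057  0.008  0.024] w 0.017 j [ 0.23  0.45 -0.27  1.94  0.17  0.77 -1.69]
yaw -3.1223 toolY [ 0.0017  0.     -1.    ]
shift [0.00091 0.02045 0.00028] turn [-0.0001  0.0007 -0.0035]
```

Request:
{"fn": "servo_tool", "kwargs": {
  "steps": [
    {"tx": 0.0009,"ty": 0.004,"tz": 0.0003,"ax": 0,"ay": 0,"az": -0.0035,"grip": 1},
    {"tx": 0.0009,"ty": 0.008,"tz": 0.0003,"ax": 0,"ay": 0,"az": -0.0035,"grip": 1},
    {"tx": 0.0009,"ty": 0.012,"tz": 0.0003,"ax": 0,"ay": 0,"az": -0.0035,"grip": 1},
    {"tx": 0.0009,"ty": 0.016,"tz": 0.0003,"ax": 0,"ay": 0,"az": -0.0035,"grip": 1},
    {"tx": 0.0009,"ty": 0.02,"tz": 0.0003,"ax": 0,"ay": 0,"az": -0.0035,"grip": 1},
    {"tx": 0.0009,"ty": 0.02,"tz": 0.0003,"ax": 0,"ay": 0,"az": -0.0035,"grip": 1}
  ]
}}

```text
t: 6.6
tcp_pos: [0.5528, -0.0516, 0.0792]
tcp_rot: [-0.023, 2.212, -2.212]
force: [-0.3, 0.5, -1.2]
gripper_width: 0.0169
```

```bash
python3 mv.py .5532 -.0516 .0755 .019
```

```text
t 6.6 p [ 0.5528 -0.0516  0.0792] F [-0.31  0.5  -1.18] M [0.031 0.024 0.024] w 0.0169 j [ 0.22  0.47 -0.27  1.95  0.18  0.74 -1.7 ]
yaw -3.1223 toolY [-1.2e-03  1.0e-04 -1.0e+00]
shift [-5.20e-04  4.65e-03 -2.00e-05] turn [0.0002 0.0006 0.0024]
```

Request:
{"fn": "servo_tool", "kwargs": {
  "steps": [
    {"tx": -0.0005,"ty": 0.002,"tz": 0,"ax": 0,"ay": 0,"az": 0.002,"grip": 1},
    {"tx": -0.0005,"ty": 0.004,"tz": 0,"ax": 0,"ay": 0,"az": 0.002,"grip": 1},
    {"tx": -0.0005,"ty": 0.006,"tz": 0,"ax": 0,"ay": 0,"az": 0.002,"grip": 1},
    {"tx": -0.0005,"ty": 0.008,"tz": 0,"ax": 0,"ay": 0,"az": 0.002,"grip": 1},
    {"tx": -0.0005,"ty": 0.008,"tz": 0,"ax": 0,"ay": 0,"az": 0.002,"grip": 1}
  ]
}}

```text
t: 7.1
tcp_pos: [0.5534, -0.0509, 0.0728]
tcp_rot: [-0.021, 2.212, -2.21]
force: [-0.2, 1.4, -1.1]
gripper_width: 0.017
```

```bash
python3 mv.py .5532 -.0516 .0715 .019
```

```text
t 7.1 p [ 0.5534 -0.0509  0.0728] F [-0.24  1.39 -1.13] M [ 0.514 -0.159 -0.008] w 0.017 j [ 0.22  0.48 -0.26  1.95  0.18  0.73 -1.7 ]
yaw -3.1219 toolY [ 3.e-04  9.e-04 -1.e+00]
shift [0.00027 0.00165 0.00085] turn [ 0.0017  0.0015 -0.0007]
```

Request:
{"fn": "servo_tool", "kwargs": {
  "steps": [
    {"tx": 0,"ty": 0.0008,"tz": 0.0004,"ax": 0,"ay": 0,"az": 0,"grip": 1},
    {"tx": 0,"ty": 0.0015,"tz": 0.0008,"ax": 0,"ay": 0,"az": 0,"grip": 1},
    {"tx": 0,"ty": 0.0015,"tz": 0.0008,"ax": 0,"ay": 0,"az": 0,"grip": 1},
    {"tx": 0,"ty": 0.0015,"tz": 0.0008,"ax": 0,"ay": 0,"az": 0,"grip": 1}
  ]
}}

```text
t: 7.5
tcp_pos: [0.5537, -0.051, 0.0721]
tcp_rot: [-0.021, 2.212, -2.209]
force: [-0.2, 3.4, 5.5]
gripper_width: 0.0171
```

```bash
python3 mv.py .5532 -.0516 .070 .019
```

```text
t 7.5 p [ 0.5537 -0.051   0.0721] F [-0.17  3.36  5.47] M [0.791 0.323 0.011] w 0.0171 j [ 0.22  0.48 -0.26  1.95  0.18  0.73 -1.7 ]
yaw -3.1215 toolY [ 0.0011  0.0014 -1.    ]
shift [0.00066 0.00265 0.00075] turn [ 0.0027  0.0022 -0.0022]
```

Request:
{"fn": "servo_tool", "kwargs": {
  "steps": [
    {"tx": 0.0002,"ty": 0.0005,"tz": -0.0008,"ax": 0,"ay": 0,"az": 0,"grip": 1},
    {"tx": 0.0002,"ty": 0.0005,"tz": -0.0008,"ax": 0,"ay": 0,"az": 0,"grip": 1},
    {"tx": 0.0002,"ty": 0.0005,"tz": -0.0008,"ax": 0,"ay": 0,"az": 0,"grip": 1}
  ]
}}

```text
t: 7.8
tcp_pos: [0.5537, -0.0508, 0.0721]
tcp_rot: [-0.02, 2.212, -2.21]
force: [-1.7, 0.6, 5.4]
gripper_width: 0.0172
```

```bash
python3 mv.py .5532 -.0506 .070 .019
```

```text
t 7.8 p [ 0.5537 -0.0508  0.0721] F [-1.67  0.56  5.39] M [ 0.311  0.325 -0.069] w 0.0172 j [ 0.22  0.48 -0.26  1.95  0.18  0.73 -1.7 ]
yaw -3.1218 toolY [ 1.4e-03  8.0e-04 -1.0e+00]
shift [ 0.00063  0.00257 -0.00027] turn [ 0.0015  0.0017 -0.0028]
```

Request:
{"fn": "servo_tool", "kwargs": {
  "steps": [
    {"tx": 0.0002,"ty": 0.0005,"tz": 0,"ax": 0,"ay": 0,"az": 0,"grip": 1},
    {"tx": 0.0002,"ty": 0.001,"tz": 0,"ax": 0,"ay": 0,"az": 0,"grip": 1},
    {"tx": 0.0002,"ty": 0.001,"tz": 0,"ax": 0,"ay": 0,"az": 0,"grip": 1},
    {"tx": 0.0002,"ty": 0.001,"tz": 0,"ax": 0,"ay": 0,"az": 0,"grip": 1}
  ]
}}

```text
t: 8.2
tcp_pos: [0.5538, -0.0509, 0.0718]
tcp_rot: [-0.019, 2.211, -2.21]
force: [-1.3, 1.3, 7.4]
gripper_width: 0.0172
```

```bash
python3 mv.py .5532 -.0506 .070 .019
```

```text
t 8.2 p [ 0.5538 -0.0509  0.0718] F [-1.34  1.27  7.37] M [ 0.49   0.398 -0.001] w 0.0172 j [ 0.22  0.48 -0.26  1.95  0.18  0.73 -1.7 ]
yaw -3.1219 toolY [ 2.1e-03  6.0e-04 -1.0e+00]
shift [ 0.00076  0.00226 -0.00036] turn [ 0.0011  0.0014 -0.0042]
```

Request:
{"fn": "servo_tool", "kwargs": {
  "steps": [
    {"tx": 0.0004,"ty": 0.0009,"tz": -0.0002,"ax": 0,"ay": 0,"az": 0,"grip": 1},
    {"tx": 0.0004,"ty": 0.0014,"tz": -0.0002,"ax": 0,"ay": 0,"az": 0,"grip": 1},
    {"tx": 0.0004,"ty": 0.0014,"tz": -0.0002,"ax": 0,"ay": 0,"az": 0,"grip": 1},
    {"tx": 0.0004,"ty": 0.0014,"tz": -0.0002,"ax": 0,"ay": 0,"az": 0,"grip": 1}
  ]
}}

```text
t: 8.6
tcp_pos: [0.5539, -0.0508, 0.0716]
tcp_rot: [-0.018, 2.21, -2.21]
force: [-1.5, 1.9, 8.6]
gripper_width: 0.0171
```

```bash
python3 mv.py .5532 -.0508 .105 .019
```

```text
t 8.6 p [ 0.5539 -0.0508  0.0716] F [-1.53  1.85  8.64] M [ 0.452  0.524 -0.034] w 0.0171 j [ 0.22  0.48 -0.26  1.95  0.18  0.72 -1.7 ]
yaw -3.1221 toolY [ 3.e-03  2.e-04 -1.e+00]
shift [ 7.400e-04 -4.179e-02 -8.000e-05] turn [ 0.0003  0.001  -0.006 ]
```

The force rises at about 6 N/mm from 12.5 mm down, which points to the stiff slot. I won't force it. I'll withdraw and try the middle one.

Request:
{"fn": "servo_tool", "kwargs": {
  "steps": [
    {"tx": 0.0007,"ty": -0.01,"tz": 0,"ax": 0,"ay": 0.001,"az": -0.006,"grip": 1},
    {"tx": 0.0007,"ty": -0.025,"tz": 0,"ax": 0,"ay": 0.001,"az": -0.006,"grip": 1},
    {"tx": 0.0007,"ty": -0.042,"tz": 0,"ax": 0,"ay": 0.001,"az": -0.006,"grip": 1},
    {"tx": 0.0002,"ty": -0.042,"tz": 0.02,"ax": 0,"ay": 0.001,"az": -0.006,"grip": 1},
    {"tx": -0.0004,"ty": -0.042,"tz": 0.04,"ax": 0,"ay": 0.001,"az": -0.006,"grip": 1},
    {"tx": -0.0004,"ty": -0.042,"tz": 0.0565,"ax": 0,"ay": 0.001,"az": -0.006,"grip": 1},
    {"tx": -0.0004,"ty": -0.042,"tz": 0.0565,"ax": 0,"ay": 0.001,"az": -0.006,"grip": 1},
    {"tx": -0.0004,"ty": -0.042,"tz": 0.0565,"ax": 0,"ay": 0.001,"az": -0.006,"grip": 1},
    {"tx": -0.0004,"ty": -0.042,"tz": 0.0565,"ax": 0,"ay": 0.001,"az": -0.006,"grip": 1}
  ]
}}

```text
t: 9.5
tcp_pos: [0.5548, -0.0952, 0.105]
tcp_rot: [-0.023, 2.213, -2.211]
force: [0.5, -0.7, -1.3]
gripper_width: 0.017
```

```bash
python3 - <<'E'
from h import *
from plant import grab_frame,status
s=status.observe();p=s["tcp_pos"];R=Ro.from_rotvec(s["tcp_rot"])
print([proj("side",p+R.apply([-sx,.0375,.002])) for sx in(-.02,.02)])
b=grab_frame("side");cv2.imwrite("pics/s4.png",g(b,200,200,100,100,6,.6))
E
python3 mv.py .5541 -.0959 .0925 .019
```

```text
[array([[234.98631492, 282.2383313 ]]), array([[256.65390939, 280.63447787]])]
t 9.55 p [ 0.5549 -0.095   0.105 ] F [ 0.77 -0.35 -1.8 ] M [ 0.029 -0.014  0.012] w 0.0169 j [ 0.3   0.45 -0.27  1.91  0.16  0.8  -1.6 ]
yaw -3.1212 toolY [-4.e-04  8.e-04 -1.e+00]
shift [0.00103 0.01562 0.00108] turn [0.0016 0.0027 0.0008]
```

View pics/s4.png

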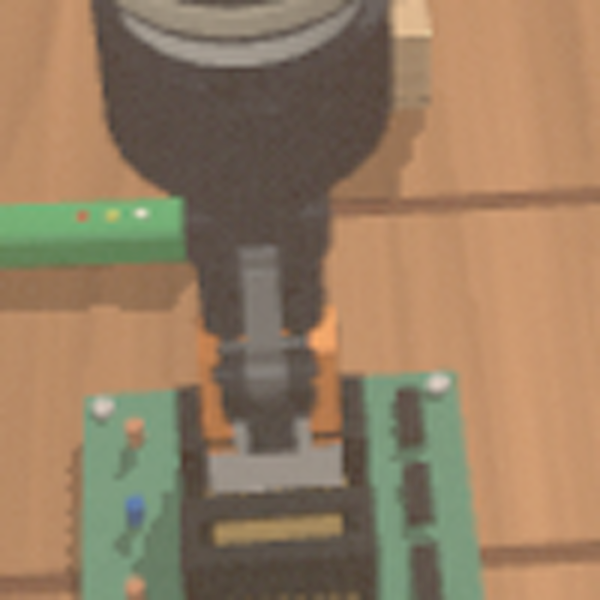

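The blade is still seated in the jaws and lines up with the middle slot: blade at crop columns 208–343, slot at 213–343. I'll descend.

Request:
{"fn": "servo_tool", "kwargs": {
  "steps": [
    {"tx": 0.001,"ty": 0.0,"tz": 0.0011,"ax": 0.0015,"ay": 0.0025,"az": 0.001,"grip": 1},
    {"tx": 0.001,"ty": 0.006,"tz": 0.0011,"ax": 0.0015,"ay": 0.0025,"az": 0.001,"grip": 1},
    {"tx": 0.001,"ty": 0.014,"tz": 0.0011,"ax": 0.0015,"ay": 0.0025,"az": 0.001,"grip": 1},
    {"tx": 0.001,"ty": 0.019,"tz": 0.0011,"ax": 0.0015,"ay": 0.0025,"az": 0.001,"grip": 1},
    {"tx": 0.001,"ty": 0.023,"tz": 0.0011,"ax": 0.0015,"ay": 0.0025,"az": 0.001,"grip": 1},
    {"tx": 0.001,"ty": 0.027,"tz": 0.0011,"ax": 0.0015,"ay": 0.0025,"az": 0.001,"grip": 1},
    {"tx": 0.001,"ty": 0.031,"tz": 0.0011,"ax": 0.0015,"ay": 0.0025,"az": 0.001,"grip": 1},
    {"tx": 0.001,"ty": 0.031,"tz": 0.0011,"ax": 0.0015,"ay": 0.0025,"az": 0.001,"grip": 1},
    {"tx": 0.001,"ty": 0.031,"tz": 0.0011,"ax": 0.0015,"ay": 0.0025,"az": 0.001,"grip": 1}
  ]
}}

```text
t: 10.45
tcp_pos: [0.5542, -0.0959, 0.0802]
tcp_rot: [-0.021, 2.212, -2.212]
force: [-0.0, -1.6, -0.2]
gripper_width: 0.0171
```

```bash
python3 mv.py .5541 -.0959 .0725 .019
```

```text
t 10.45 p [ 0.5542 -0.0959  0.0802] F [-0.01 -1.61 -0.17] M [ 0.006 -0.07  -0.003] w 0.0171 j [ 0.3   0.48 -0.26  1.93  0.17  0.75 -1.61]
yaw -3.1226 toolY [ 1.e-04  1.e-04 -1.e+00]
shift [ 9.00e-05  9.62e-03 -4.00e-05] turn [ 0.0001  0.0001 -0.0003]
```

Request:
{"fn": "servo_tool", "kwargs": {
  "steps": [
    {"tx": 0,"ty": 0.0025,"tz": 0,"ax": 0,"ay": 0,"az": 0,"grip": 1},
    {"tx": 0,"ty": 0.005,"tz": 0,"ax": 0,"ay": 0,"az": 0,"grip": 1},
    {"tx": 0,"ty": 0.0075,"tz": 0,"ax": 0,"ay": 0,"az": 0,"grip": 1},
    {"tx": 0,"ty": 0.0095,"tz": 0,"ax": 0,"ay": 0,"az": 0,"grip": 1},
    {"tx": 0,"ty": 0.0095,"tz": 0,"ax": 0,"ay": 0,"az": 0,"grip": 1}
  ]
}}

```text
t: 10.95
tcp_pos: [0.5542, -0.0958, 0.0725]
tcp_rot: [-0.021, 2.212, -2.211]
force: [0.6, -0.4, -2.6]
gripper_width: 0.0173
```

```bash
python3 mv.py .5541 -.0959 .0705 .019
```

```text
t 10.95 p [ 0.5542 -0.0958  0.0725] F [ 0.62 -0.41 -2.57] M [ 0.045 -0.022 -0.021] w 0.0173 j [ 0.29  0.49 -0.25  1.94  0.18  0.74 -1.62]
yaw -3.1224 toolY [ 1.e-04  2.e-04 -1.e+00]
shift [0.00014 0.00244 0.00016] turn [ 0.0004  0.0005 -0.0002]
```

Request:
{"fn": "servo_tool", "kwargs": {
  "steps": [
    {"tx": 0,"ty": 0.0012,"tz": 0,"ax": 0,"ay": 0,"az": 0,"grip": 1},
    {"tx": 0,"ty": 0.0024,"tz": 0,"ax": 0,"ay": 0,"az": 0,"grip": 1},
    {"tx": 0,"ty": 0.0026,"tz": 0,"ax": 0,"ay": 0,"az": 0,"grip": 1},
    {"tx": 0,"ty": 0.0026,"tz": 0,"ax": 0,"ay": 0,"az": 0,"grip": 1}
  ]
}}

```text
t: 11.35
tcp_pos: [0.5547, -0.0958, 0.0709]
tcp_rot: [-0.02, 2.211, -2.211]
force: [-0.9, -0.3, 5.3]
gripper_width: 0.017
```

```bash
python3 mv.py .5541 -.0959 .0675 .019
```

```text
t 11.35 p [ 0.5547 -0.0958  0.0709] F [-0.87 -0.29  5.28] M [ 0.077  0.23  -0.003] w 0.017 j [ 0.29  0.49 -0.25  1.94  0.18  0.73 -1.62]
yaw -3.1224 toolY [ 1.3e-03  1.0e-04 -1.0e+00]
shift [0.00075 0.00428 0.00013] turn [ 0.0001  0.0004 -0.0025]
```

Request:
{"fn": "servo_tool", "kwargs": {
  "steps": [
    {"tx": 0.0006,"ty": 0.0008,"tz": 0,"ax": 0,"ay": 0,"az": -0.002,"grip": 1},
    {"tx": 0.0006,"ty": 0.0014,"tz": 0,"ax": 0,"ay": 0,"az": -0.002,"grip": 1},
    {"tx": 0.0006,"ty": 0.0014,"tz": 0,"ax": 0,"ay": 0,"az": -0.002,"grip": 1},
    {"tx": 0.0006,"ty": 0.0014,"tz": 0,"ax": 0,"ay": 0,"az": -0.002,"grip": 1}
  ]
}}

```text
t: 11.75
tcp_pos: [0.5548, -0.0958, 0.0704]
tcp_rot: [-0.02, 2.211, -2.211]
force: [-0.7, 0.5, 4.3]
gripper_width: 0.0169
```

```bash
python3 mv.py .5541 -.0959 .0675 .019
```

```text
t 11.75 p [ 0.5548 -0.0958  0.0704] F [-0.67  0.46  4.3 ] M [0.111 0.184 0.008] w 0.0169 j [ 0.29  0.49 -0.25  1.94  0.18  0.73 -1.62]
yaw -3.1224 toolY [ 0.0015 -0.     -1.    ]
shift [0.00086 0.00357 0.00013] turn [-0.0001  0.0003 -0.003 ]
```

Request:
{"fn": "servo_tool", "kwargs": {
  "steps": [
    {"tx": 0.0008,"ty": 0.001,"tz": 0,"ax": 0,"ay": 0,"az": -0.003,"grip": 1},
    {"tx": 0.0008,"ty": 0.002,"tz": 0,"ax": 0,"ay": 0,"az": -0.003,"grip": 1},
    {"tx": 0.0008,"ty": 0.003,"tz": 0,"ax": 0,"ay": 0,"az": -0.003,"grip": 1},
    {"tx": 0.0008,"ty": 0.003,"tz": 0,"ax": 0,"ay": 0,"az": -0.003,"grip": 1}
  ]
}}

```text
t: 12.15
tcp_pos: [0.5551, -0.0958, 0.0689]
tcp_rot: [-0.019, 2.21, -2.211]
force: [-0.9, 1.1, 7.2]
gripper_width: 0.017
```

```bash
python3 mv.py .5541 -.0959 .0675 .019
```

```text
t 12.15 p [ 0.5551 -0.0958  0.0689] F [-0.93  1.11  7.16] M [ 0.069  0.199 -0.022] w 0.017 j [ 0.29  0.5  -0.25  1.94  0.18  0.73 -1.62]
yaw -3.1224 toolY [ 2.1e-03 -3.0e-04 -1.0e+00]
shift [0.00128 0.00177 0.00012] turn [-0.0006  0.0004 -0.0043]
```

Request:
{"fn": "servo_tool", "kwargs": {
  "steps": [
    {"tx": 0.0015,"ty": 0.0015,"tz": 0,"ax": 0,"ay": 0,"az": -0.005,"grip": 1},
    {"tx": 0.0015,"ty": 0.003,"tz": 0,"ax": 0,"ay": 0,"az": -0.005,"grip": 1},
    {"tx": 0.0015,"ty": 0.0045,"tz": 0,"ax": 0,"ay": 0,"az": -0.005,"grip": 1},
    {"tx": 0.0015,"ty": 0.0045,"tz": 0,"ax": 0,"ay": 0,"az": -0.005,"grip": 1}
  ]
}}

```text
t: 12.55
tcp_pos: [0.5553, -0.0958, 0.0662]
tcp_rot: [-0.018, 2.21, -2.211]
force: [0.7, 0.8, 5.3]
gripper_width: 0.0167
```

```bash
python3 mv.py .5541 -.0959 .0625 .019
```

```text
t 12.55 p [ 0.5553 -0.0958  0.0662] F [0.68 0.77 5.31] M [ 0.121 -0.1   -0.035] w 0.0167 j [ 0.29  0.5  -0.25  1.94  0.18  0.72 -1.62]
yaw -3.1223 toolY [ 2.8e-03 -5.0e-04 -1.0e+00]
shift [0.00147 0.00459 0.00014] turn [-0.0011  0.0005 -0.0055]
```

Request:
{"fn": "servo_tool", "kwargs": {
  "steps": [
    {"tx": 0.001,"ty": 0.0015,"tz": 0,"ax": 0,"ay": 0,"az": -0.006,"grip": 1},
    {"tx": 0.001,"ty": 0.003,"tz": 0,"ax": 0,"ay": 0,"az": -0.006,"grip": 1},
    {"tx": 0.001,"ty": 0.0045,"tz": 0,"ax": 0,"ay": 0,"az": -0.006,"grip": 1},
    {"tx": 0.001,"ty": 0.006,"tz": 0,"ax": 0,"ay": 0,"az": -0.006,"grip": 1},
    {"tx": 0.001,"ty": 0.006,"tz": 0,"ax": 0,"ay": 0,"az": -0.006,"grip": 1}
  ]
}}

```text
t: 13.05
tcp_pos: [0.5555, -0.0957, 0.0619]
tcp_rot: [-0.019, 2.21, -2.211]
force: [0.8, -0.4, 3.4]
gripper_width: 0.017
```

```bash
python3 mv.py .5541 -.0959 .0555 .019
```

```text
t 13.05 p [ 0.5555 -0.0957  0.0619] F [ 0.79 -0.37  3.4 ] M [ 0.134 -0.133 -0.063] w 0.017 j [ 0.29  0.51 -0.25  1.94  0.18  0.71 -1.62]
yaw -3.1222 toolY [ 1.9e-03 -5.0e-04 -1.0e+00]
shift [0.00171 0.00796 0.00022] turn [-0.0011  0.0007 -0.0038]
```

The drag is steady at about 4.5 N, so this is the good slot. I'll carry on to home.

Request:
{"fn": "servo_tool", "kwargs": {
  "steps": [
    {"tx": 0.0013,"ty": 0.0015,"tz": 0,"ax": 0,"ay": 0,"az": -0.004,"grip": 1},
    {"tx": 0.0013,"ty": 0.003,"tz": 0,"ax": 0,"ay": 0,"az": -0.004,"grip": 1},
    {"tx": 0.0013,"ty": 0.0045,"tz": 0,"ax": 0,"ay": 0,"az": -0.004,"grip": 1},
    {"tx": 0.0013,"ty": 0.006,"tz": 0,"ax": 0,"ay": 0,"az": -0.004,"grip": 1},
    {"tx": 0.0013,"ty": 0.0068,"tz": 0,"ax": 0,"ay": 0,"az": -0.004,"grip": 1},
    {"tx": 0.0013,"ty": 0.0068,"tz": 0,"ax": 0,"ay": 0,"az": -0.004,"grip": 1}
  ]
}}

```text
t: 13.65
tcp_pos: [0.5552, -0.0957, 0.0568]
tcp_rot: [-0.02, 2.21, -2.212]
force: [-0.1, -0.0, 5.2]
gripper_width: 0.0172
```

```bash
python3 mv.py .5541 -.0959 .0555 .019
```

```text
t 13.65 p [ 0.5552 -0.0957  0.0568] F [-0.05 -0.04  5.24] M [ 0.128 -0.111 -0.061] w 0.0172 j [ 0.29  0.51 -0.25  1.94  0.19  0.7  -1.63]
yaw -3.1223 toolY [ 1.5e-03 -6.0e-04 -1.0e+00]
shift [0.00135 0.00164 0.00017] turn [-0.0013  0.0005 -0.0031]
```

Request:
{"fn": "servo_tool", "kwargs": {
  "steps": [
    {"tx": 0.001,"ty": 0.001,"tz": 0,"ax": 0,"ay": 0,"az": -0.003,"grip": 1},
    {"tx": 0.001,"ty": 0.002,"tz": 0,"ax": 0,"ay": 0,"az": -0.003,"grip": 1},
    {"tx": 0.001,"ty": 0.002,"tz": 0,"ax": 0,"ay": 0,"az": -0.003,"grip": 1},
    {"tx": 0.001,"ty": 0.002,"tz": 0,"ax": 0,"ay": 0,"az": -0.003,"grip": 1}
  ]
}}

```text
t: 14.05
tcp_pos: [0.555, -0.0957, 0.0556]
tcp_rot: [-0.02, 2.21, -2.212]
force: [1.5, 0.5, 5.1]
gripper_width: 0.0171
```

```bash
python3 mv.py .5541 -.0959 .0555 .019
```

```text
t 14.05 p [ 0.555  -0.0957  0.0556] F [1.46 0.5  5.12] M [ 0.075 -0.266  0.021] w 0.0171 j [ 0.29  0.52 -0.25  1.95  0.19  0.7  -1.63]
yaw -3.1223 toolY [ 1.5e-03 -7.0e-04 -1.0e+00]
shift [1.17e-03 8.00e-05 1.70e-04] turn [-0.0015  0.0007 -0.003 ]
```

Request:
{"fn": "servo_tool", "kwargs": {
  "steps": [
    {"tx": 0.0005,"ty": 0.001,"tz": 0,"ax": 0,"ay": 0,"az": -0.003,"grip": 1},
    {"tx": 0.0005,"ty": 0.0016,"tz": 0,"ax": 0,"ay": 0,"az": -0.003,"grip": 1},
    {"tx": 0.0005,"ty": 0.0016,"tz": 0,"ax": 0,"ay": 0,"az": -0.003,"grip": 1},
    {"tx": 0.0005,"ty": 0.0016,"tz": 0,"ax": 0,"ay": 0,"az": -0.003,"grip": 1}
  ]
}}

```text
t: 14.45
tcp_pos: [0.5551, -0.0957, 0.0555]
tcp_rot: [-0.02, 2.21, -2.212]
force: [-1.4, 0.2, 13.6]
gripper_width: 0.0172
```

```bash
python3 mv.py .5541 -.0959 .0545 .019
```

```text
t 14.45 p [ 0.5551 -0.0957  0.0555] F [-1.38  0.21 13.59] M [0.118 0.38  0.007] w 0.0172 j [ 0.28  0.52 -0.25  1.94  0.19  0.7  -1.63]
yaw -3.1223 toolY [ 0.001  -0.0011 -1.    ]
shift [0.00122 0.00127 0.00018] turn [-0.0021  0.0005 -0.0019]
```

There's a hard stop at TCP z 0.0555, exactly the predicted home, at 13.6 N. I'll relax, then check before letting go.

Request:
{"fn": "servo_tool", "kwargs": {
  "steps": [
    {"tx": 0,"ty": 0.0003,"tz": 0,"ax": 0,"ay": 0,"az": 0,"grip": 1},
    {"tx": 0,"ty": 0.0003,"tz": 0,"ax": 0,"ay": 0,"az": 0,"grip": 1}
  ]
}}

```text
t: 14.65
tcp_pos: [0.555, -0.0957, 0.0555]
tcp_rot: [-0.02, 2.21, -2.213]
force: [0.6, 1.0, 7.6]
gripper_width: 0.017
```

```bash
python3 mv.py .5541 -.0959 .0555 .019
python3 - <<'E'
from h import *
from plant import grab_frame
b=grab_frame("side");cv2.imwrite("pics/s5.png",g(b,200,220,100,100,6,.6))
E
```

```text
t 14.65 p [ 0.555  -0.0957  0.0555] F [0.65 0.99 7.62] M [ 0.103 -0.011 -0.002] w 0.017 j [ 0.28  0.52 -0.25  1.94  0.19  0.7  -1.63]
yaw -3.1223 toolY [ 9.0e-04 -1.2e-03 -1.0e+00]
shift [1.18e-03 2.00e-05 1.80e-04] turn [-0.0023  0.0006 -0.0018]
```

View pics/s5.png

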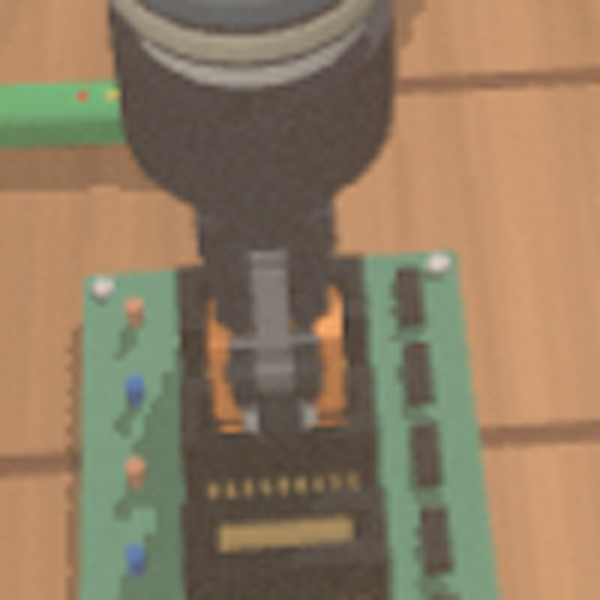

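The picture shows the handle down on the middle connector with no steel visible, so it's seated. I'll release and rise straight up.

Request:
{"fn": "servo_tool", "kwargs": {
  "steps": [
    {"tx": 0,"ty": 0,"tz": 0,"ax": 0,"ay": 0,"az": 0,"grip": 0},
    {"tx": 0,"ty": 0,"tz": 0,"ax": 0,"ay": 0,"az": 0,"grip": -1},
    {"tx": 0,"ty": 0,"tz": 0,"ax": 0,"ay": 0,"az": 0,"grip": -1},
    {"tx": 0,"ty": 0,"tz": 0,"ax": 0,"ay": 0,"az": 0,"grip": -1},
    {"tx": 0,"ty": 0,"tz": 0,"ax": 0,"ay": 0,"az": 0,"grip": -1},
    {"tx": 0,"ty": 0,"tz": 0,"ax": 0,"ay": 0,"az": 0,"grip": -1},
    {"tx": 0,"ty": 0,"tz": 0,"ax": 0,"ay": 0,"az": 0,"grip": -1},
    {"tx": 0,"ty": 0,"tz": 0,"ax": 0,"ay": 0,"az": 0,"grip": -1}
  ]
}}

```text
t: 15.5
tcp_pos: [0.5551, -0.0958, 0.0555]
tcp_rot: [-0.02, 2.21, -2.213]
force: [0.6, -0.4, -0.3]
gripper_width: 0.0852
```

```bash
python3 mv.py .555 -.0957 .1755 .019
```

```text
t 15.5 p [ 0.5551 -0.0958  0.0555] F [ 0.64 -0.39 -0.33] M [ 0.004 -0.062 -0.004] w 0.0852 j [ 0.28  0.52 -0.25  1.94  0.19  0.7  -1.63]
yaw -3.1224 toolY [ 9.0e-04 -1.2e-03 -1.0e+00]
shift [-6.0000e-05 -1.4996e-01  1.0000e-04] turn [-0.0024  0.0004 -0.0017]
```

Up 150 mm, then aside (toward +y, clear of the views).

Request:
{"fn": "servo_tool", "kwargs": {
  "steps": [
    {"tx": 0,"ty": -0.03,"tz": 0,"ax": 0,"ay": 0,"az": 0,"grip": -1},
    {"tx": 0,"ty": -0.07,"tz": 0,"ax": 0,"ay": 0,"az": 0,"grip": -1},
    {"tx": 0,"ty": -0.12,"tz": 0,"ax": 0,"ay": 0,"az": 0,"grip": -1},
    {"tx": 0,"ty": -0.17,"tz": 0,"ax": 0,"ay": 0,"az": 0,"grip": -1},
    {"tx": 0,"ty": -0.19,"tz": -0.06,"ax": 0,"ay": 0,"az": 0,"grip": -1},
    {"tx": 0,"ty": -0.19,"tz": -0.12,"ax": 0,"ay": 0,"az": 0,"grip": -1},
    {"tx": 0,"ty": -0.19,"tz": -0.18,"ax": 0,"ay": 0,"az": 0,"grip": -1},
    {"tx": 0,"ty": -0.19,"tz": -0.24,"ax": 0,"ay": 0,"az": 0,"grip": -1},
    {"tx": 0,"ty": -0.19,"tz": -0.28,"ax": 0,"ay": 0,"az": 0,"grip": -1},
    {"tx": 0,"ty": -0.19,"tz": -0.28,"ax": 0,"ay": 0,"az": 0,"grip": -1}
  ]
}}

```text
t: 16.5
tcp_pos: [0.5495, 0.1351, 0.2077]
tcp_rot: [-0.031, 2.209, -2.204]
force: [-0.5, -0.6, 1.2]
gripper_width: 0.0855
```

Run:
```python
from h import *
from plant import grab_frame
b=grab_frame("side");cv2.imwrite("pics/s6.png",g(b,200,240,100,100,6,.6));cv2.imwrite("pics/s6f.png",b)
a=grab_frame("top");cv2.imwrite("pics/t6.png",g(a,332,190,100,90,7,.6))
c,s=np.cos(.019),np.sin(.019)
for y0 in(.554,): 
  for n in("side","top"):
    for h in(.048,.093): print(n,h,[proj(n,(.555+c*x-s*y,-.0958+s*x+c*y,h))[0].round(1).tolist() for x,y in((-.02,.009),(.02,.009),(-.02,-.009),(.02,-.009))])
```

```text
side 0.048 [[235.5, 283.8], [256.6, 282.3], [235.8, 291.8], [257.3, 290.2]]
side 0.093 [[234.1, 269.2], [256.0, 267.6], [234.3, 277.3], [256.7, 275.7]]
top 0.048 [[382.7, 249.3], [380.8, 228.4], [392.0, 248.8], [390.1, 227.9]]
top 0.093 [[389.2, 247.4], [387.2, 225.1], [399.2, 246.9], [397.0, 224.7]]
```

View pics/s6.png

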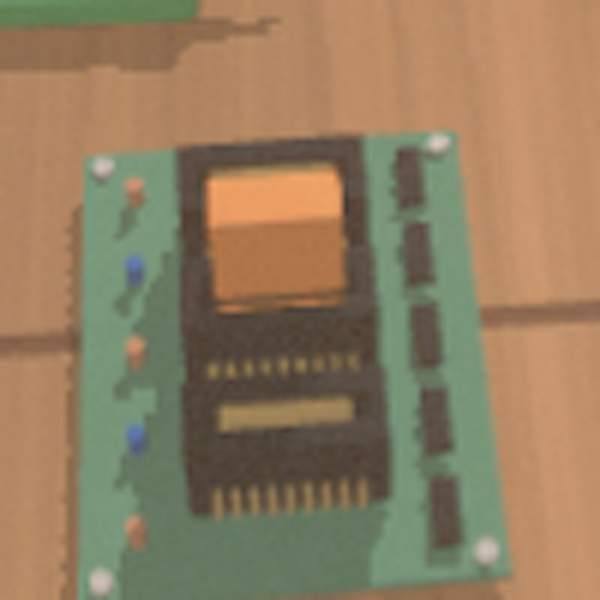

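View pics/t6.png

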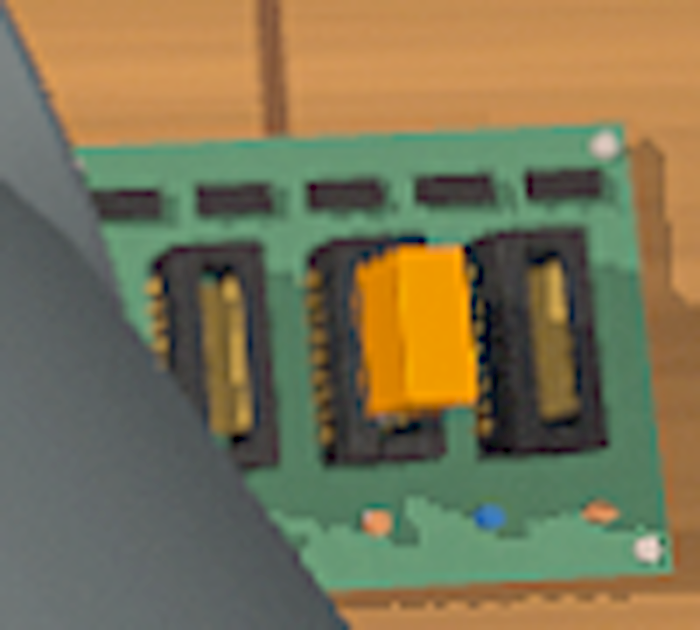

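View pics/s6f.png

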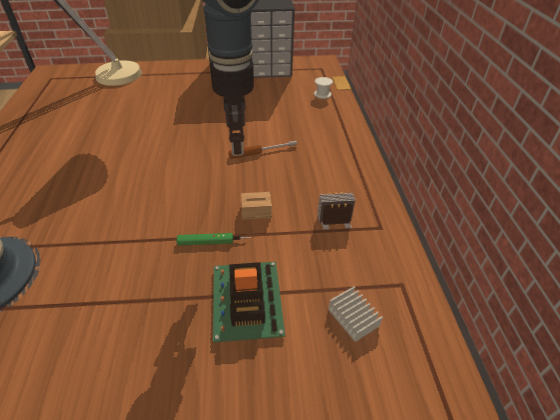

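The handle stands on the middle connector. Its top far-left corner is at (233.8, 269.5) against (234.1, 269.2) predicted for home. The bystanders are where they were.

Run:
```python
from plant import ticket,status
s=status.observe();print(s["t"],abs(s["joint_velocities"]).max(),s["force"])
print(ticket.job_done())
```

```text
16.6 0.03541707034529378 [-0.55617617 -0.62526751  0.62418978]
the job is handed in; nothing more can be done
None
```

The blade is standing fully home in the middle slot (slot_b), released, and the job was handed in at 16.6 s of the 54 s allowed.

- **First slot tried (the one nearest the stand):** resistance rose by about 6 N/mm from roughly 12.5 mm down. I took it for the stiff one, stopped at about 10 N, 14 mm down, and withdrew without forcing it.
- **Middle slot:** resistance built up gently to about 8 N on the slope, then dropped to a steady 4.5–6.5 N of drag. The blade met a firm stop exactly at the predicted home height, and I pressed to about 15 N there before letting go.
- **Third slot:** I did not test it. That it is the worn one is by elimination only.

**Last checks:** after release, the handle's top corner was within about 0.5 px of where it should be at home. Its bottom edge read about 1.4 px high, but an even larger offset showed up when the gauge stood in its stand, so I take it as a reading error. No steel was visible under the handle in the side view taken before release. In the last side picture the other things were where they started, and the arm was clear of everything.

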